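# Weigh the pigment pot on the trip balance

### The arm

A 7-joint arm with a two-finger parallel gripper is mounted at the origin on the work surface. World frame = base frame: x ahead of the robot, y to its left, z up, the work surface at z = 0. Lengths are in m, angles in rad, forces in N, time in s.
With the tool pointing down it reaches from about 0.425 to 0.95 m from the base axis. Payload 4.7 kg.
Tool frame: the origin (TCP) lies midway between the tips of the shut fingers; the grasp point (between the pads) lies 19 mm behind it; z points along the fingers, y is the line along which they close (so a half turn about z gives the same grasp; the last joint's range is limited). The gripper opens to 85 mm and grips with 20 to 120 N. Pads are 22 mm wide; open, the fingers measure 114 mm over their backs; the gripper's body (76 mm by 85 mm) begins 54 mm behind the grasp point. The pads swing forward as they close: fully open they stand 13 mm farther back than shut.
Start: joints at [-1.376, 0.469, -0.049, 1.532, 0.024, 1.141, -0.082], TCP at [0.15, 0.658, 0.231] pointing down, gripper open.
Joint ranges: [-2.59, 2.59], [-0.33, 1.99], [-1.39, 1.29], [0.1, 2.45], [-1.04, 4.18], [0.21, 1.99], [-2.66, 2.66]. Speed limits (rad/s): [2.57, 2.57, 3.14, 3.14, 3.14, 3.14, 3.14].

### API

Orientations are given as a unit quaternion [w, x, y, z].
In Python, from plant import ctrl gives the robot as it stands. The module is installed in compiled form; this text tells all that it offers.
- The arm moves only by the shell command python3 -m creep 'ROWS' [FORCE]. ROWS is a JSON object of lists of equal length, an entry for each row: "delta_pos": the shift along the tool's x, y, z in units of 40 mm (1.0 is 40 mm), a list of three; "rot": the turn, a rotation vector about the tool's x, y, z in units of 5 degrees (1.0 is 5 degrees), a list of three; "claw": the finger opening in mm, from 0 to 85.4. In form: {"delta_pos": [[x, y, z], ...], "rot": [[wx, wy, wz], ...], "claw": [claw, ...]}. A call has 1 to 20 rows; each row is the pose to reach, as a shift and turn from the pose commanded when the call began, along the tool's axes at that moment; what a row does not reach only later rows make up. A row lasts 1/12 s, in which the tool goes at most 41.7 mm and 7.16 degrees, less where a joint would pass 70% of its speed; a pose out of reach is approached as far as the arm can. A call with a gripper value outside its range is refused whole. The fingers move at their own pace and stop on an object; FORCE is the grip in N (left out, the last holds). Time passes only in rows, so rows that repeat a pose let the fingers close. It gives the time, the measured TCP pose, the force, the opening and the grip force at its end, in the units of the state.
- ctrl.get_state(): the state, without advancing time (a new reading comes with each control period).
- ctrl.read_camera(name): name is "scene" or "top"; returns the picture (400x640x3 uint8, blue, green, red); there is no depth.
- ctrl.camera_info(name): a dict with "intrinsics" (3x3 intrinsics, pixels), "k1" (the pictures are not rectified: a ray, as slopes to the right and down, at radius r is drawn at 1 + k1 r^2 times it, then the intrinsics apply), "rvec" (rotation vector, rad) and "tvec" (3), from world to camera coordinates, as OpenCV has them. Camera axes: x right, y down, z forward; pixel columns grow to the right and rows downward; lengths in m; the calibration is good to about 2 mm. A picture is of the moment at which its call begins. camera_info takes no time and is no camera call.
- ctrl.job_done(): hands the job in; it is judged then, once.
The state is a dict: "clock": time; "joints": joint angles; "qvel": joint speeds; "joint_torque": joint torques, N m; "position": TCP position; "eef_rot": TCP orientation; "ft_force": force on the tool from outside, world axes, zero at the start; "moment": the same for the moment, N m; "opening": finger opening in m; "finger_force": force on a finger pad.
Only numpy, scipy, OpenCV 4.12 (cv2) and the standard library are available. Lean on these libraries where they do the work, as an engineer would, in place of code of your own. Each camera call takes 0.05 s, during which the arm holds its last target. There are 200 camera calls.

### The job

Weigh the covered pigment pot that stands on the left plate of the balance: reach in under the lamp without bumping it, stand iron weights gently near the middle of the right plate, and run the poise along its bar until the beam comes to rest level. Leave the pot standing where it is, the unused weights in their tray and the studio's other things where they are.

Things in the scene. Friction and masses are not known exactly. Their poses are not given: they have to be found in the camera images.
- balance: Grey double-pan trip balance, fixed; origin on the table under its centre; x points away from the operator, y to the operator's left. Base 125 (x) by 310 (y), 48 high. Beam axis at height 85 along x; it carries the left plate (pot) at y +105 and the right plate (weights) at y -105, which always stay horizontal. A pointer rises before a white scale plate at the centre, its tip at height 222
- beam (a joint): Tilt of the beam in rad: 0 level, negative with the left (pot) side down, positive with the right side down. 0.0167 rad per 10 g of (right load + poise reading - pot) up to 0.12, where rubber stops begin that give a little: to about 0.16 at 750 g. Damped, settles in about 1.5 s. Pushing the right plate down to level takes a force equal to the missing weight
- left_plate (a point): Middle of the top face of the left plate, a steel disc 150 across, 4 thick; 128 above the table when level, down to 111 with the left side fully down
- right_plate (a point): Middle of the top face of the right plate, the same disc; 128 above the table when level, about 145 with the left side fully down
- poise (a joint): Place in m of the sliding poise along its graduated bar: 0 at the left end, 0.2 at the right end (it slides along the balance's -y). Each mm adds 1 g to the right side (0 to 200 g). It stays where it is left; sliding it takes about 0.5 N, plus 2 N per m/s
- poise_top (a point): Middle of the top of the poise's round steel knob, 18 across, 35 tall, upright on a block 22 wide and 26 high that rides the bar. The bar (14 high, 250 long, part of the beam) runs along y, 118 on the robot's side of the balance's centre, its top 41 below this point; the knob's top is 133 above the table when the beam is level
- pot: White porcelain covered pot, 86 across, 79 high, origin under its centre; stands on the left plate. Its mass is not known beforehand: between 600 and 880 g
- tray: Wooden tray, fixed, 95 (x) by 245 (y), 16 high, walls and floor 6 thick, origin on the table under its centre; the three weights stand in it in a row along its y, 78 apart, in any order
- weight_500: Dark iron 500 g weight, the largest: body 50 across and 32 high, neck 16 across, knob 25 across from height 54 to 72; origin under its centre, z up
- weight_200: Dark iron 200 g weight, the middle one: body 38 across and 22 high, neck 12 across, knob 21 across from height 46 to 62; origin under its centre
- weight_100: Dark iron 100 g weight, the smallest: body 31 across and 14 high, neck 10 across, knob 18 across from height 40 to 56; origin under its centre
- lamp: LED bar desk lamp, fixed; origin on the table under the middle of its bar. Its bar, 50 deep (x), 400 long (y) and 18 thick, runs along y straight over both plates; the post stands 155 behind (+x)
- lamp_bar (a point): Middle of the underside of the lamp's bar, 360 above the table
- brush: Brown palm-fibre brush standing on its bristles, 80 across, 160 tall (bystander)
- rubbing_block: Wooden rubbing block, 50 by 150 by 50 high, lying on the table (bystander)
- mug: White mug, 84 across, 85 high (bystander)
- plate_right: The right plate as a body, with its stem; origin on the beam at the right arm's end, 43 under the plate's top
There are look-alikes about, which are no part of the job. Leave any brown or white look-alike of the weight_500 alone. What is shaped like the weight_200 but brown is not meant.

How it is judged:
By the outcome, as a careful person would: the job done as asked, in the order asked, and still so for the second after the job is handed in, with the robot touching nothing.
It also fails if it takes over 72 s, if anything falls off the work surface, if the arm or the gripper's body presses on something with over 40 N, if the wrist force passes 120 N, or if a joint passes its speed limit or range.

## Working session

There is one attempt and no reset: what is moved stays moved. The work goes in short steps, Python scripts to look and compute and a shell command to move; the robot and the scene stay as the last step left them, time stands still between calls to the robot, and variables do not carry over. Pictures are saved under pics/ and viewed, at most 10 in all, crops included, and the job is handed in when it is done.

```bash
mkdir -p pics; cat > h.py <<'E'
import numpy as np, cv2
from plant import ctrl
def cam(n):
    i=ctrl.camera_info(n);K=np.array(i["intrinsics"],float);R=cv2.Rodrigues(np.array(i["rvec"],float))[0]
    return K,float(i["k1"]),R,np.array(i["tvec"],float).ravel()
def ray(n,u,v):
    K,k,R,t=cam(n)
    p=cv2.undistortPoints(np.array([[[u,v]]],float),K,np.array([k,0,0,0,0.]))[0,0]
    return -R.T@t, R.T@np.array([p[0],p[1],1])
def onplane(n,u,v,z):
    o,d=ray(n,u,v); return o+d*(z-o[2])/d[2]
def proj(n,P):
    K,k,R,t=cam(n)
    return cv2.projectPoints(np.array(P,float).reshape(-1,1,3),cv2.Rodrigues(R)[0],t,K,np.array([k,0,0,0,0.]))[0][:,0]
def tri(a,b):
    (o1,d1),(o2,d2)=ray(*a),ray(*b)
    s=np.linalg.lstsq(np.c_[d1,-d2],o2-o1,rcond=None)[0]
    p,q=o1+s[0]*d1,o2+s[1]*d2
    return (p+q)/2,np.linalg.norm(p-q)
def snap(n,f):
    im=np.array(ctrl.read_camera(n)); cv2.imwrite('pics/'+f,im); return im
E
python3 - <<'E'
from h import *
for n in("scene","top"):
    snap(n,n+"0.png"); K,k,R,t=cam(n); print(n,K.tolist(),k,(-R.T@t).round(3),R.round(2).tolist())
s=ctrl.get_state();print({k:np.round(v,3).tolist() for k,v in s.items()})
E
```

```text
scene [[507.44759654873224, 0.0, 315.7693975672306], [0.0, 507.44759654873224, 198.32221400904234], [0.0, 0.0, 1.0]] -0.09295385527238406 [ 1.085 -0.476  1.429] [[0.65, 0.76, -0.01], [0.64, -0.56, -0.52], [-0.41, 0.33, -0.85]]
top [[415.9098464917787, 0.0, 325.45507411193756], [0.0, 415.9098464917787, 201.99461492176982], [0.0, 0.0, 1.0]] -0.051809300736708065 [ 0.409 -0.023  1.518] [[0.02, -1.0, -0.0], [-1.0, -0.02, -0.06], [0.06, 0.0, -1.0]]
{'clock': 0.1, 'joints': [-1.376, 0.469, -0.049, 1.534, 0.024, 1.141, -0.082], 'qvel': [0.0, -0.002, 0.001, -0.002, -0.001, -0.0, -0.0], 'joint_torque': [0.001, -51.152, -0.047, -23.839, 0.011, 0.004, 0.0], 'position': [0.15, 0.658, 0.23], 'eef_rot': [-0.0, 0.112, 0.994, -0.001], 'ft_force': [0.453, 0.026, 0.353], 'moment': [-0.01, -0.038, 0.005], 'finger_force': 0.0, 'opening': 0.085}
```

View pics/scene0.png

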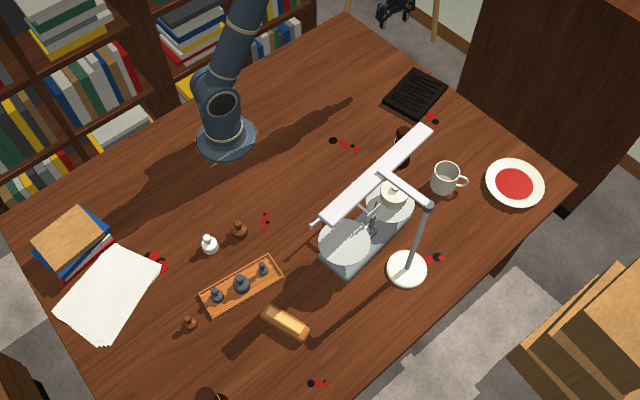

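View pics/top0.png

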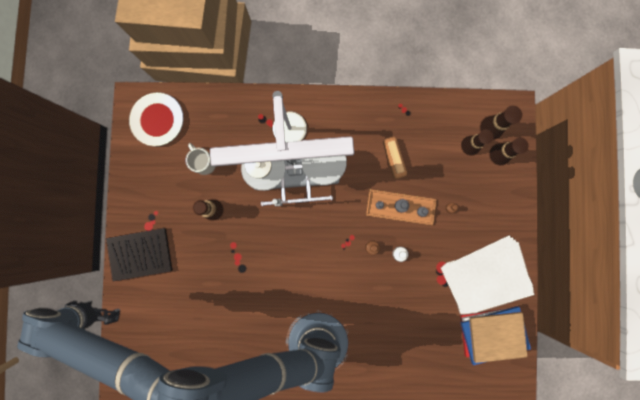

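The scene view shows the tray with three dark weights at about (216,295), (242,284) and (263,268), and the balance under the lamp at about (370,220). The top view shows the tray at (402,207), the plates at (265,170) and (325,170), and the poise bar at about (297,202).

Candidates for the weights (scene pixels):
- dark iron in the tray: (216,295), (242,284), (263,268)
- white 500-like at (209,244): not wanted
- brown at (239,229): not wanted
- brown at (190,323): not wanted

The three dark ones are my choice. I'll check them in one crop.

```bash
python3 - <<'E'
from h import *
s=cv2.imread('pics/scene0.png');t=cv2.imread('pics/top0.png')
r=lambda im,x,y,w,h,f:cv2.resize(im[y:y+h,x:x+w],None,fx=f,fy=f,interpolation=cv2.INTER_CUBIC)
o=np.zeros((600,800,3),np.uint8)
o[:300,:400]=r(s,190,245,100,75,4); o[:300,400:]=r(t,360,175,100,75,4)
o[300:,:400]=r(s,270,165,160,120,2.5); o[300:,400:]=r(t,230,120,160,120,2.5)
cv2.imwrite('pics/crop0.png',o)
E
```

```text
(no output)
```

View pics/crop0.png

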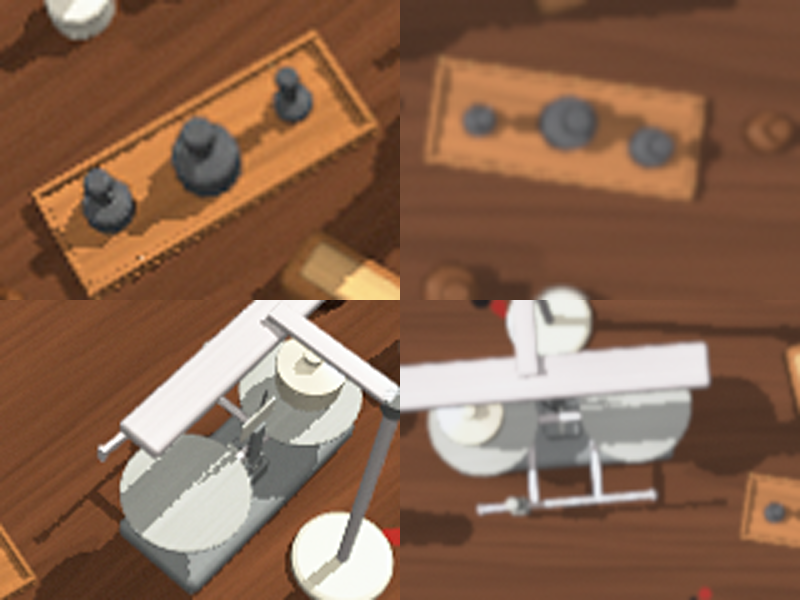

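The crop confirms that the tray holds three dark iron weights, in the order 200, 500, 100 from left to right in the scene view. Their knob tops in scene pixels are about (214,290), (239,277) and (262,264). In the top view they are (424,211), (403,205) and (380,205). The poise knob is near (276,202) in the top view.

```bash
python3 - <<'E'
from h import *
for n,a,b in [("w200",(214.2,290.5),(423.7,211.5)),("w500",(239,277.5),(403.5,205.2)),("w100",(262,264.2),(379.7,205))]:
    p,e=tri(("scene",*a),("top",*b)); print(n,p.round(4),round(e,4))
    z={"w200":.068,"w500":.078,"w100":.062}[n]
    print("  ",onplane("scene",*a,z).round(4),onplane("top",*b,z).round(4))
# right plate: bright-ish low-saturation region in scene
print("rplate", onplane("scene",344.4,241.8,.145).round(4), "poise top",onplane("top",276,202,.118).round(4))
print("rplate rim top right end",onplane("top",230+290/2.5,120+110/2.5,.145).round(4),"lplate left end",onplane("top",230+29/2.5,120+120/2.5,.111).round(4))
print("bar ends",onplane("top",262,204,.085).round(4),onplane("top",332,197.6,.1).round(4))
print("tray",[onplane("top",360+x/4,175+y/4,.016).round(3).tolist() for x,y in[(42,57),(308,98),(295,200),(28,162)]])
print("lamp",[onplane("top",x,y,.378).round(3).tolist() for x,y in[(353.2,137.2),(353,154),(211,149),(212,164.5)]])
im=cv2.imread('pics/scene0.png')
pts=[(127,457),(120,500),(135,530),(160,547),(190,551),(225,538),(245,515),(252,490)]
P=np.array([onplane("scene",270+x/2.5,165+(y-300)/2.5,.145)[:2] for x,y in pts])
A=np.c_[2*P,np.ones(len(P))];c=np.linalg.lstsq(A,(P**2).sum(1),rcond=None)[0];print("plate fit",c[:2].round(4),np.sqrt(c[2]+c[0]**2+c[1]**2).round(4))
E
```

```text
w200 [ 0.4759 -0.3635  0.0555] 0.0014
   [ 0.4811 -0.3651  0.068 ] [ 0.4757 -0.36    0.068 ]
w500 [ 0.4962 -0.2879  0.0716] 0.0008
   [ 0.4992 -0.2884  0.078 ] [ 0.4956 -0.287   0.078 ]
w100 [ 0.4964 -0.2075  0.049 ] 0.001
   [ 0.5022 -0.2096  0.062 ] [ 0.4953 -0.2063  0.062 ]
rplate [ 0.6346 -0.007   0.145 ] poise top [0.4941 0.1509 0.118 ]
rplate rim top right end [ 0.6245 -0.0816  0.145 ] lplate left end [0.6083 0.2733 0.111 ]
bar ends [0.4881 0.2033 0.085 ] [ 0.5147 -0.038   0.1   ]
tray [[0.555, -0.178, 0.016], [0.523, -0.42, 0.016], [0.43, -0.409, 0.016], [0.459, -0.167, 0.016]]
lamp [[0.664, -0.09, 0.378], [0.616, -0.091, 0.378], [0.622, 0.305, 0.378], [0.579, 0.3, 0.378]]
plate fit [ 0.6304 -0.0059] 0.0758
```

```bash
cat >> h.py <<'E'
from scipy.spatial.transform import Rotation as Rn
def now():
    s=ctrl.get_state();q=s["eef_rot"];return np.array(s["position"]),Rn.from_quat([q[1],q[2],q[3],q[0]]).as_matrix(),s
def go(p,tilt,head,tcp=False,back=.020):
    """units (delta_pos, rot) to bring grasp point (or TCP) to p, with tilt from vertical and heading, degrees"""
    t,h=np.radians([tilt,head]);z=np.array([np.cos(h)*np.sin(t),np.sin(h)*np.sin(t),-np.cos(t)]);y=np.array([-np.sin(h),np.cos(h),0])
    Rt=np.c_[np.cross(y,z),y,z];q=np.array(p,float)+(0 if tcp else back)*z
    P,R,s=now();d=R.T@(q-P)/.04;w=np.degrees(Rn.from_matrix(R.T@Rt).as_rotvec())/5
    print(d.round(3).tolist(),w.round(3).tolist(),"rows>=",np.ceil(max(np.linalg.norm(d)*40/41.7,np.linalg.norm(w)*5/7.16)),"clock",round(s["clock"],2))
E
python3 - <<'E'
from h import *
print("brush",onplane("top",207,208,.16),"mug",onplane("top",200,158,.085))
go([.43,.15,.36],0,-13,tcp=True)
E
```

```text
brush [0.46663524 0.37245695 0.16      ] mug [0.64423544 0.42648129 0.085     ]
[-9.65, -10.826, -3.221] [-0.02, 0.001, 0.036] rows>= 15.0 clock 0.1
```

```bash
python3 -m creep '{"delta_pos":[[0,0,-1],[-9.65,-10.8,-3.2],[-9.65,-10.8,-3.2],[-9.65,-10.8,-3.2],[-9.65,-10.8,-3.2],[-9.65,-10.8,-3.2],[-9.65,-10.8,-3.2],[-9.65,-10.8,-3.2],[-9.65,-10.8,-3.2],[-9.65,-10.8,-3.2],[-9.65,-10.8,-3.2],[-9.65,-10.8,-3.2],[-9.65,-10.8,-3.2],[-9.65,-10.8,-3.2],[-9.65,-10.8,-3.2],[-9.65,-10.8,-3.2],[-9.65,-10.8,-3.2],[-9.65,-10.8,-3.2]],"rot":[[0,0,0],[0,0,0],[0,0,0],[0,0,0],[0,0,0],[0,0,0],[0,0,0],[0,0,0],[0,0,0],[0,0,0],[0,0,0],[0,0,0],[0,0,0],[0,0,0],[0,0,0],[0,0,0],[0,0,0],[0,0,0]],"claw":[85,85,85,85,85,85,60,50,50,50,50,50,50,50,50,50,50,50]}' 40
python3 - <<'E'
from h import *
print(np.round(now()[2]["joints"],2))
h=np.radians(-30);hd=np.array([np.cos(h),np.sin(h)])
w=np.array([.4965,-.2877])
go([*(w-.05*hd),.16],45,-30)
E
```

```text
clock: 1.6
position: [0.4298, 0.1517, 0.3589]
eef_rot: [-0.0, 0.112, 0.994, 0.0]
ft_force: [-0.5, 0.4, 1.4]
opening: 0.0498
finger_force: 0.0
[-0.76 -0.01  0.33  1.85  0.    1.3   0.92]
[-3.212, -10.076, 5.323] [1.348, -8.942, 3.256] rows>= 12.0 clock 1.6
```

```bash
python3 -m creep '{"delta_pos":[[-3.2,-10.1,5.3],[-3.2,-10.1,5.3],[-3.2,-10.1,5.3],[-3.2,-10.1,5.3],[-3.2,-10.1,5.3],[-3.2,-10.1,5.3],[-3.2,-10.1,5.3],[-3.2,-10.1,5.3],[-3.2,-10.1,5.3],[-3.2,-10.1,5.3],[-3.2,-10.1,5.3],[-3.2,-10.1,5.3],[-3.2,-10.1,5.3],[-3.2,-10.1,5.3]],"rot":[[1.35,-8.95,3.25],[1.35,-8.95,3.25],[1.35,-8.95,3.25],[1.35,-8.95,3.25],[1.35,-8.95,3.25],[1.35,-8.95,3.25],[1.35,-8.95,3.25],[1.35,-8.95,3.25],[1.35,-8.95,3.25],[1.35,-8.95,3.25],[1.35,-8.95,3.25],[1.35,-8.95,3.25],[1.35,-8.95,3.25],[1.35,-8.95,3.25]],"claw":[50,50,50,50,50,50,50,50,50,50,50,50,50,50]}'
python3 - <<'E'
from h import *
print(np.round(now()[2]["joints"],2))
w=np.array([.4965,-.2877])
go([*w,.13],45,-30)
go([*w,.069],45,-30)
a=snap("scene","s1.png");b=snap("top","t1.png")
r=lambda im,x,y,w,h,f:cv2.resize(im[y:y+h,x:x+w],None,fx=f,fy=f,interpolation=cv2.INTER_CUBIC)
cv2.imwrite('pics/c1.png',np.hstack([r(a,140,190,160,160,2.5),r(b,330,140,160,160,2.5)]))
E
```

```text
clock: 2.77
position: [0.4666, -0.1489, 0.229]
eef_rot: [0.373, 0.235, 0.891, -0.105]
ft_force: [0.0, -0.4, 0.4]
opening: 0.0503
finger_force: 0.0
[ 0.67 -0.03 -0.65  2.44  1.56  0.34 -0.36]
[0.135, -2.607, 3.949] [-0.068, 0.12, 0.128] rows>= 5.0 clock 2.77
[1.224, -2.588, 5.016] [-0.068, 0.12, 0.128] rows>= 6.0 clock 2.77
```

View pics/c1.png

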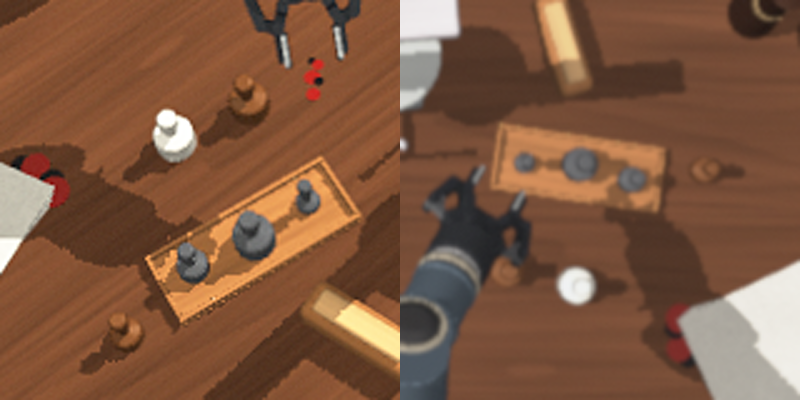

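The view shows the open fingers at about (285,50) and (340,45) in the left crop. That is robot-side of the tray and short of the commanded pose, because joint 4 is at its limit. The tray is untouched. I'll use heading 0 so the wrist stays farther from the base.

```bash
python3 - <<'E'
from h import *
w=np.array([.4965,-.2877])
go([*w,.14],42,5)
E
```

```text
[-0.033, -2.211, 3.713] [-5.029, 0.606, -5.038] rows>= 5.0 clock 2.87
```

```bash
python3 -m creep '{"delta_pos":[[0,-2.2,3.7],[0,-2.2,3.7],[0,-2.2,3.7],[0,-2.2,3.7],[0,-2.2,3.7],[0,-2.2,3.7],[0,-2.2,3.7],[0,-2.2,3.7],[0,-2.2,3.7],[0,-2.2,3.7]],"rot":[[-5,0.6,-5],[-5,0.6,-5],[-5,0.6,-5],[-5,0.6,-5],[-5,0.6,-5],[-5,0.6,-5],[-5,0.6,-5],[-5,0.6,-5],[-5,0.6,-5],[-5,0.6,-5]],"claw":[50,50,50,50,50,50,50,50,50,50]}'
python3 - <<'E'
from h import *
print(np.round(now()[2]["joints"],2))
w=np.array([.4965,-.2877])
go([*w,.14],42,5)
go([*w,.069],42,5)
E
```

```text
clock: 3.7
position: [0.5093, -0.2557, 0.1358]
eef_rot: [0.354, 0.048, 0.933, -0.036]
ft_force: [0.6, -0.6, -0.1]
opening: 0.0502
finger_force: 0.0
[ 1.41  0.49 -1.07  2.31  2.24  0.21 -0.17]
[0.117, -0.754, 0.285] [-1.833, -0.107, -1.486] rows>= 2.0 clock 3.7
[1.296, -0.696, 1.61] [-1.833, -0.107, -1.486] rows>= 3.0 clock 3.7
```

```bash
cat > fk.py <<'E'
import numpy as np, itertools
from scipy.spatial.transform import Rotation as Rn
from scipy.optimize import least_squares
D=[([-1.376,.469,-.049,1.534,.024,1.141,-.082],[.15,.658,.23],[0,.112,.994,-.001]),
([-.76,-.01,.33,1.85,0,1.3,.92],[.4298,.1517,.3589],[0,.112,.994,0]),
([.67,-.03,-.65,2.44,1.56,.34,-.36],[.4666,-.1489,.229],[.373,.235,.891,-.105]),
([1.41,.49,-1.07,2.31,2.24,.21,-.17],[.5093,-.2557,.1358],[.354,.048,.933,-.036])]
def fk(q,sg,p):
    h,a,b,c,o1,o7,e,f=p
    r=Rn.from_euler
    R1=r('z',sg[0]*q[0]+o1)*r('y',q[1]);R2=R1*r('z',sg[1]*q[2])
    R3=R2*r('y',q[3]);R4=R3*r('z',sg[2]*q[4])*r('y',q[5]);R5=R4*r('z',sg[3]*q[6]+o7)
    P=np.array([0,0,h])+R2.apply([e,0,a])+R3.apply([-e,0,b])+R4.apply([f,0,c])
    return P,R5
def res(p,sg):
    o=[]
    for q,P,w in D:
        x,R=fk(q,sg,p);Q=Rn.from_quat([w[1],w[2],w[3],w[0]])
        o+=list((x-P)*3)+list((Q.inv()*R).as_rotvec())
    return o
def fit():
    best=None
    for sg in itertools.product([1,-1],repeat=4):
        for o7 in(0,1.57,3.14,-1.57):
            for o1 in (0,3.14):
                s=least_squares(res,[.3,.53,.48,.35,o1,o7,0,0],args=(sg,))
                if best is None or s.cost<best[0]:best=(s.cost,sg,s.x)
    return best
if __name__=="__main__":
    b=fit();print(b[0],b[1],b[2].round(3));print(np.round(res(b[2],b[1]),3).reshape(-1,6))
E
python3 fk.py
```

```text
0.003715778907613349 (-1, -1, -1, -1) [ 2.600e-01  5.500e-01  4.920e-01  3.040e-01 -6.600e-02  1.515e+00
 -1.500e-02  1.000e-03]
[[ 0.005 -0.001  0.013 -0.     0.001  0.009]
 [-0.028  0.024  0.006 -0.003  0.001  0.007]
 [-0.002  0.016 -0.03   0.044  0.005 -0.009]
 [ 0.02  -0.003  0.012  0.044  0.005 -0.007]]
```

```bash
cat > feas.py <<'E'
from fk import *
B=fit();lo=np.array([-2.59,-.33,-1.39,.1,-1.04,.21,-2.66]);hi=np.array([2.59,1.99,1.29,2.45,4.18,1.99,2.66])
def tgt(p,tilt,head):
    t,h=np.radians([tilt,head]);z=np.array([np.cos(h)*np.sin(t),np.sin(h)*np.sin(t),-np.cos(t)]);y=np.array([-np.sin(h),np.cos(h),0])
    return np.array(p)+.02*z,Rn.from_matrix(np.c_[np.cross(y,z),y,z])
def ik(p,tilt,head,n=6,seed=0):
    P,Q=tgt(p,tilt,head);rng=np.random.default_rng(seed);m=.06;best=(9,None)
    f=lambda q:(lambda x,R:np.r_[(x-P)*3,(Q.inv()*R).as_rotvec()])(*fk(q,B[1],B[2]))
    for i in range(n):
        s=least_squares(f,rng.uniform(lo+m,hi-m),bounds=(lo+m,hi-m),max_nfev=60)
        if s.cost<best[0]:best=(s.cost,s.x)
        if best[0]<1e-5:break
    return best
if __name__=="__main__":
    for n,p in dict(w5=[.4965,-.288,.069],w2=[.476,-.363,.06],w1=[.496,-.2075,.054],w5up=[.4965,-.288,.16],pl=[.63,-.01,.21],plup=[.63,-.01,.235],pre=[.5,-.02,.25]).items():
        for tilt in(35,45,55):
            print(n,tilt,[(h,'ok '+str(b[1].round(1).tolist()) if h%30==0 else 'ok') if (b:=ik(p,tilt,h))[0]<1e-4 else (h,'--%.3f'%b[0]) for h in(-60,-30,-15,0,15,30,60)])
E
timeout 500 python3 feas.py
```

```text
w5 35 [(-60, 'ok [0.1, 0.5, 0.3, 2.2, 1.7, 0.3, -0.8]'), (-30, 'ok [1.4, 0.9, -1.3, 2.3, 2.0, 0.8, -0.1]'), (-15, 'ok'), (0, 'ok [1.6, 1.1, -1.3, 2.2, 1.7, 0.6, 0.8]'), (15, 'ok'), (30, 'ok [1.6, 1.1, -1.3, 2.1, 1.0, 0.6, 2.0]'), (60, 'ok [0.4, 0.7, 0.5, 1.9, -1.0, 1.1, -2.2]')]
w5 45 [(-60, 'ok [1.1, 1.1, -1.3, 2.3, 2.1, 1.4, -0.7]'), (-30, 'ok [0.4, 0.5, 0.1, 2.4, 3.2, 0.5, -1.7]'), (-15, 'ok'), (0, 'ok [1.6, 1.0, -1.2, 2.3, 2.3, 0.3, 0.3]'), (15, '--0.002'), (30, 'ok [1.2, 0.7, -0.5, 2.1, -1.0, 0.5, -2.5]'), (60, 'ok [1.2, 0.8, -0.5, 1.8, -0.5, 0.9, -2.5]')]
w5 55 [(-60, 'ok [1.0, 1.1, -1.1, 2.3, 2.2, 1.5, -0.9]'), (-30, '--0.001'), (-15, 'ok'), (0, 'ok [1.7, 1.2, -1.3, 2.3, 2.6, 0.4, 0.2]'), (15, 'ok'), (30, 'ok [1.5, 0.9, -0.8, 2.1, -0.9, 0.4, -2.4]'), (60, 'ok [0.8, 0.8, 0.1, 1.8, -1.0, 1.3, -2.1]')]
w2 35 [(-60, 'ok [1.4, 1.0, -1.3, 2.2, 1.9, 1.2, -0.4]'), (-30, 'ok [1.5, 0.9, -1.1, 2.2, 2.0, 0.6, -0.0]'), (-15, 'ok'), (0, 'ok [1.7, 1.0, -1.3, 2.1, 1.5, 0.5, 1.1]'), (15, 'ok'), (30, 'ok [0.9, 0.6, -0.0, 2.0, -1.0, 0.8, -2.5]'), (60, 'ok [1.1, 0.7, -0.4, 1.8, -0.4, 0.9, -2.6]')
[... 3517 characters left out ...]
 (0, 'ok [0.5, 0.3, -0.6, 2.3, 2.8, 0.3, -1.2]'), (15, 'ok'), (30, '--0.003'), (60, '--0.001')]
pre 35 [(-60, 'ok [0.7, 0.4, -1.3, 2.1, 1.1, 1.2, -0.6]'), (-30, 'ok [-0.1, 0.0, -0.1, 2.2, 0.8, 0.5, 0.2]'), (-15, 'ok'), (0, 'ok [0.6, -0.0, -0.6, 2.3, -0.2, 0.3, 1.8]'), (15, 'ok'), (30, '--0.000'), (60, '--0.002')]
pre 45 [(-60, 'ok [0.6, 0.5, -1.3, 2.2, 1.3, 1.4, -0.8]'), (-30, 'ok [-0.9, 0.0, 0.6, 2.3, 1.3, 0.5, -0.3]'), (-15, 'ok'), (0, '--0.001'), (15, '--0.011'), (30, '--0.008'), (60, '--0.000')]
pre 55 [(-60, 'ok [0.5, 0.6, -1.3, 2.2, 1.4, 1.6, -0.9]'), (-30, '--0.000'), (-15, '--0.005'), (0, '--0.008'), (15, '--0.005'), (30, '--0.030'), (60, 'ok [1.1, 0.4, -0.8, 2.2, -1.0, 0.9, -2.6]')]
```

```bash
python3 - <<'E'
from h import *
w=np.array([.4965,-.2877])
go([*w,.15],42,-45)
E
```

```text
[0.006, -1.037, 0.061] [4.845, 0.059, 5.956] rows>= 6.0 clock 3.7
```

```bash
python3 -m creep '{"delta_pos":[[0,0,-1],[0,-1,0],[0,-1,0],[0,-1,0],[0,-1,0],[0,-1,0],[0,-1,0],[0,-1,0],[0,-1,0],[0,-1,0],[0,-1,0]],"rot":[[4.85,0,5.95],[4.85,0,5.95],[4.85,0,5.95],[4.85,0,5.95],[4.85,0,5.95],[4.85,0,5.95],[4.85,0,5.95],[4.85,0,5.95],[4.85,0,5.95],[4.85,0,5.95],[4.85,0,5.95]],"claw":[50,50,50,50,50,50,50,50,50,50,50]}'
python3 - <<'E'
from h import *
print(np.round(now()[2]["joints"],2))
w=np.array([.4965,-.2877])
go([*w,.069],42,-45)
E
```

```text
clock: 4.62
position: [0.5024, -0.2981, 0.1376]
eef_rot: [0.333, 0.359, 0.86, -0.139]
ft_force: [0.0, 0.3, 0.3]
opening: 0.0501
finger_force: 0.0
[ 1.18  0.51 -1.07  2.3   1.83  0.77 -0.5 ]
[1.372, 0.081, 1.572] [-0.048, 0.07, -0.05] rows>= 3.0 clock 4.62
```

```bash
python3 -m creep '{"delta_pos":[[0.5,0,0.55],[1,0.05,1.15],[1.37,0.08,1.57],[1.37,0.08,1.57],[1.37,0.08,1.57],[1.37,0.08,1.57],[1.37,0.08,1.57],[1.37,0.08,1.57],[1.37,0.08,1.57],[1.37,0.08,1.57],[1.37,0.08,1.57]],"rot":[[0,0,0],[0,0,0],[0,0,0],[0,0,0],[0,0,0],[0,0,0],[0,0,0],[0,0,0],[0,0,0],[0,0,0],[0,0,0]],"claw":[50,50,50,50,50,15,15,15,15,15,15]}' 60
python3 - <<'E'
from h import *
print(np.round(now()[2]["joints"],2))
h=0
go([.4965,-.2877,.069],42,-45)
print(np.array(now()[1]@[0,0,-1]).round(3), (now()[1].T@[0,0,.1]/.04).round(3))
E
```

```text
clock: 5.53
position: [0.5071, -0.2978, 0.0567]
eef_rot: [0.335, 0.359, 0.859, -0.141]
ft_force: [-3.6, -1.1, 8.2]
opening: 0.0231
finger_force: 58.8
[ 1.08  0.72 -0.99  2.33  2.07  0.94 -0.68]
[0.067, -0.008, 0.026] [-0.056, 0.132, -0.05] rows>= 1.0 clock 5.53
[-0.476  0.483  0.735] [-1.694 -0.002 -1.838]
```

```bash
python3 -m creep '{"delta_pos":[[-0.3,0,-0.3],[-0.8,0,-0.85],[-1.7,0,-1.85],[-1.7,0,-1.85],[-1.7,0,-1.85],[-1.7,0,-1.85],[-1.7,0,-1.85],[-1.7,0,-1.85],[-1.7,0,-1.85]],"rot":[[0,0,0],[0,0,0],[0,0,0],[0,0,0],[0,0,0],[0,0,0],[0,0,0],[0,0,0],[0,0,0]],"claw":[15,15,15,15,15,15,15,15,15]}' 60
python3 - <<'E'
from h import *
print(np.round(now()[2]["joints"],2))
a=snap("scene","s2.png");b=snap("top","t2.png")
go([.46,-.12,.26],42,-35)
r=lambda im,x,y,w,h,f:cv2.resize(im[y:y+h,x:x+w],None,fx=f,fy=f,interpolation=cv2.INTER_CUBIC)
cv2.imwrite('pics/c2.png',np.hstack([r(a,180,190,130,150,3),r(b,340,140,130,150,3)]))
E
```

```text
clock: 6.28
position: [0.5057, -0.2966, 0.1528]
eef_rot: [0.332, 0.36, 0.861, -0.138]
ft_force: [0.1, 0.2, -4.3]
opening: 0.0225
finger_force: 60.6
[ 1.19  0.47 -1.08  2.28  1.77  0.73 -0.44]
[1.146, 2.347, -4.132] [-1.377, 0.045, -1.535] rows>= 5.0 clock 6.38
```

View pics/c2.png

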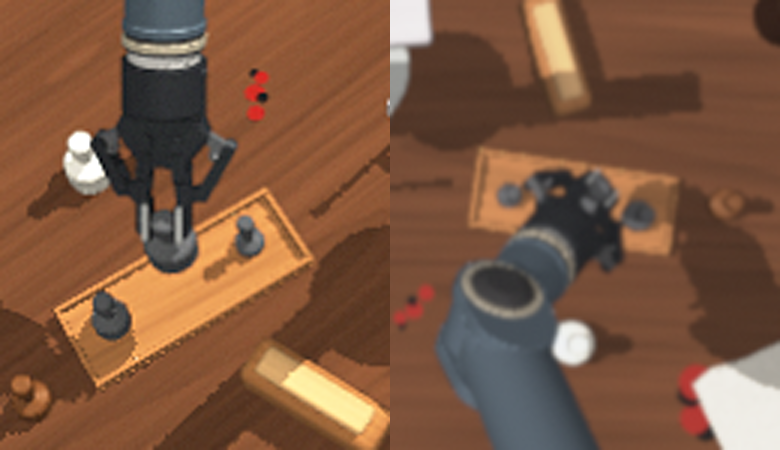

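The crops show the 500 g weight hanging upright between the pads at about (168,245), clear of the tray. The other two weights still stand in the tray.

```bash
python3 - <<'E'
from h import *
go([.53,-.11,.25],42,-45)
E
```

```text
[0.531, 3.709, -3.235] [-0.035, 0.044, -0.052] rows>= 5.0 clock 6.38
```

```bash
python3 -m creep '{"delta_pos":[[0,0.2,-1],[0.5,3.7,-3.25],[0.5,3.7,-3.25],[0.5,3.7,-3.25],[0.5,3.7,-3.25],[0.5,3.7,-3.25],[0.5,3.7,-3.25],[0.5,3.7,-3.25],[0.5,3.7,-3.25],[0.5,3.7,-3.25]],"rot":[[0,0,0],[0,0,0],[0,0,0],[0,0,0],[0,0,0],[0,0,0],[0,0,0],[0,0,0],[0,0,0],[0,0,0]],"claw":[15,15,15,15,15,15,15,15,15,15]}' 60
python3 - <<'E'
from h import *
print(np.round(now()[2]["joints"],2))
go([.6328,-.028,.23],42,-37)
E
```

```text
clock: 7.22
position: [0.5389, -0.122, 0.2365]
eef_rot: [0.333, 0.36, 0.86, -0.14]
ft_force: [0.4, -0.2, -5.2]
opening: 0.0228
finger_force: 60.9
[ 0.92  0.32 -1.24  2.19  1.33  0.96 -0.39]
[0.136, 3.371, 0.595] [-1.148, 0.06, -1.249] rows>= 4.0 clock 7.22
```

```bash
python3 -m creep '{"delta_pos":[[0.05,0.8,0.15],[0.1,1.6,0.3],[0.1,2.4,0.45],[0.14,3.37,0.6],[0.14,3.37,0.6],[0.14,3.37,0.6],[0.14,3.37,0.6],[0.14,3.37,0.6]],"rot":[[-0.3,0,-0.3],[-0.6,0,-0.6],[-0.9,0,-0.9],[-1.15,0.05,-1.25],[-1.15,0.05,-1.25],[-1.15,0.05,-1.25],[-1.15,0.05,-1.25],[-1.15,0.05,-1.25]],"claw":[15,15,15,15,15,15,15,15]}' 60
python3 - <<'E'
from h import *
print(np.round(now()[2]["joints"],2), np.round(now()[2]["ft_force"],2))
go([.6328,-.028,.23],42,-37)
print((now()[1].T@[0,0,-.01]/.04).round(3))
E
```

```text
clock: 7.88
position: [0.6433, -0.036, 0.2156]
eef_rot: [0.341, 0.296, 0.885, -0.114]
ft_force: [-1.3, 0.8, -4.5]
opening: 0.0229
finger_force: 61.4
[ 0.62  0.54 -1.15  2.02  1.46  1.09 -0.38] [-1.31  0.78 -4.51]
[0.005, 0.0, 0.012] [-0.0, 0.025, 0.007] rows>= 1.0 clock 7.88
[0.168 0.    0.185]
```

```bash
python3 -m creep '{"delta_pos":[[0.1,0,0.11],[0.2,0,0.22],[0.27,0,0.3],[0.3,0,0.33],[0.34,0,0.37],[0.37,0,0.41],[0.4,0,0.44],[0.44,0,0.48],[0.47,0,0.52],[0.5,0,0.56],[0.5,0,0.56],[0.5,0,0.56],[0.5,0,0.56]],"rot":[[0,0,0],[0,0,0],[0,0,0],[0,0,0],[0,0,0],[0,0,0],[0,0,0],[0,0,0],[0,0,0],[0,0,0],[0,0,0],[0,0,0],[0,0,0]],"claw":[15,15,15,15,15,15,15,15,15,15,15,15,15]}' 60
python3 - <<'E'
from h import *
print(np.round(now()[2]["ft_force"],2),now()[0].round(4))
E
python3 -m creep '{"delta_pos":[[0.06,0,0.06],[0.12,0,0.13],[0.12,0,0.13],[0.12,0,0.13],[0.12,0,0.13],[0.12,0,0.13]],"rot":[[0,0,0],[0,0,0],[0,0,0],[0,0,0],[0,0,0],[0,0,0]],"claw":[15,15,15,15,15,15]}' 60
python3 -m creep '{"delta_pos":[[0,0,0],[0,0,0],[0,0,0]],"rot":[[0,0,0],[0,0,0],[0,0,0]],"claw":[15,15,15]}' 60
```

```text
clock: 8.97
position: [0.6446, -0.0346, 0.1865]
eef_rot: [0.342, 0.295, 0.885, -0.113]
ft_force: [-3.2, -1.8, 0.8]
opening: 0.0229
finger_force: 62.0
[-3.19 -1.81  0.77] [ 0.6446 -0.0346  0.1865]
clock: 9.47
position: [0.6445, -0.0345, 0.1791]
eef_rot: [0.341, 0.295, 0.885, -0.113]
ft_force: [-2.0, -3.3, 1.8]
opening: 0.0223
finger_force: 61.9
clock: 9.72
position: [0.6445, -0.0345, 0.1792]
eef_rot: [0.341, 0.295, 0.885, -0.113]
ft_force: [-1.8, -3.5, 1.8]
opening: 0.0224
finger_force: 61.9
```

```bash
python3 -m creep '{"delta_pos":[[-0.05,0,-0.05],[-0.1,0,-0.11],[-0.15,0,-0.17],[-0.2,0,-0.22],[-0.2,0,-0.22],[-0.2,0,-0.22],[-0.2,0,-0.22],[-0.2,0,-0.22],[-0.2,0,-0.22],[-0.2,0,-0.22],[-0.2,0,-0.22]],"rot":[[0,0,0],[0,0,0],[0,0,0],[0,0,0],[0,0,0],[0,0,0],[0,0,0],[0,0,0],[0,0,0],[0,0,0],[0,0,0]],"claw":[15,15,15,15,15,15,24,28,34,44,44]}' 60
python3 - <<'E'
from h import *
P,R,s=now();print(np.round(s["ft_force"],2),P.round(4))
h=np.radians(-37)
for d,z in((.02,0),(.09,.03)): print((R.T@[-d*np.cos(h),-d*np.sin(h),z]/.04).round(3))
E
```

```text
clock: 10.63
position: [0.6446, -0.0334, 0.1909]
eef_rot: [0.341, 0.295, 0.885, -0.112]
ft_force: [0.1, -0.5, -0.2]
opening: 0.0441
finger_force: 0.0
[ 0.14 -0.53 -0.2 ] [ 0.6446 -0.0334  0.1909]
[ 0.371  0.002 -0.335]
[ 1.166  0.011 -2.065]
```

```bash
python3 -m creep '{"delta_pos":[[0.15,0,-0.15],[0.37,0,-0.34],[0.6,0,-0.8],[0.9,0,-1.4],[1.15,0,-2.05],[1.15,0,-2.05],[1.15,0,-2.05]],"rot":[[0,0,0],[0,0,0],[0,0,0],[0,0,0],[0,0,0],[0,0,0],[0,0,0]],"claw":[44,44,44,44,44,44,44]}' 60
python3 - <<'E'
from h import *
P,R,s=now();print(np.round(s["joints"],2),P.round(4))
go([.53,-.13,.24],42,-45)
a=snap("scene","s3.png");b=snap("top","t3.png")
r=lambda im,x,y,w,h,f:cv2.resize(im[y:y+h,x:x+w],None,fx=f,fy=f,interpolation=cv2.INTER_CUBIC)
cv2.imwrite('pics/c3.png',np.hstack([r(a,270,130,160,160,2.5),r(b,230,110,160,160,2.5)]))
E
```

```text
clock: 11.22
position: [0.5722, 0.0212, 0.222]
eef_rot: [0.343, 0.293, 0.885, -0.112]
ft_force: [0.7, 0.4, -0.8]
opening: 0.0439
finger_force: 0.0
[ 0.57  0.45 -1.23  2.13  1.38  1.13 -0.5 ] [0.5722 0.0212 0.222 ]
[-1.344, -3.713, 1.105] [1.14, 0.051, 1.232] rows>= 4.0 clock 11.22
```

View pics/c3.png

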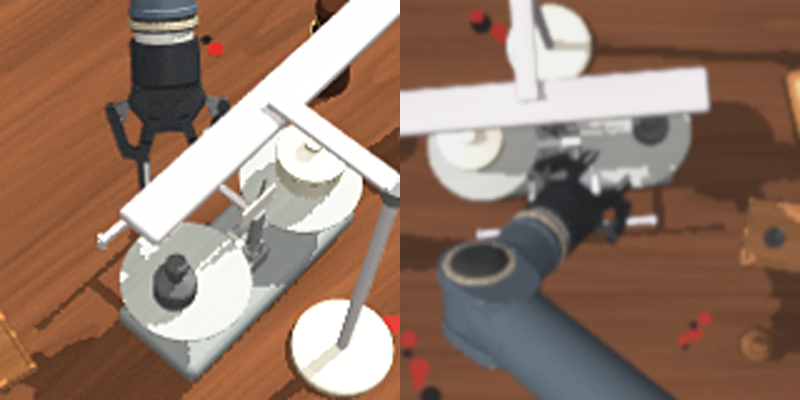

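The 500 g weight stands upright on the right plate at about (175,285) in the left crop, a little right of the middle. The pot is unmoved and the lamp was not touched.

```bash
python3 -m creep '{"delta_pos":[[-0.1,-0.8,-0.2],[-0.4,-1.6,0.2],[-0.8,-2.6,0.7],[-1.35,-3.7,1.1],[-1.35,-3.7,1.1],[-1.35,-3.7,1.1],[-1.35,-3.7,1.1]],"rot":[[1.15,0,1.2],[1.15,0,1.2],[1.15,0,1.2],[1.15,0,1.2],[1.15,0,1.2],[1.15,0,1.2],[1.15,0,1.2]],"claw":[44,44,44,44,44,44,44]}' 60
python3 - <<'E'
from h import *
print("500 on plate",onplane("scene",340,247.2,.141),now()[2]["joints"].__class__,np.round(now()[2]["joints"],2))
go([.4964,-.2075,.12],42,-50)
go([.4964,-.2075,.054],42,-50)
E
```

```text
clock: 11.9
position: [0.5395, -0.143, 0.2237]
eef_rot: [0.331, 0.36, 0.861, -0.14]
ft_force: [-0.2, 0.1, 0.6]
opening: 0.0437
finger_force: 0.0
500 on plate [ 0.6377253  -0.02630565  0.141     ] <class 'numpy.ndarray'> [ 0.94  0.35 -1.22  2.2   1.38  0.93 -0.39]
[1.452, -1.918, 2.689] [0.594, 0.019, 0.706] rows>= 4.0 clock 11.9
[2.558, -1.914, 3.914] [0.594, 0.019, 0.706] rows>= 5.0 clock 11.9
```

```bash
python3 -m creep '{"delta_pos":[[1.45,-1.9,2.7],[1.45,-1.9,2.7],[1.45,-1.9,2.7],[1.45,-1.9,2.7],[1.45,-1.9,2.7],[2,-1.9,3.3],[2.56,-1.9,3.9],[2.56,-1.9,3.9],[2.56,-1.9,3.9],[2.56,-1.9,3.9]],"rot":[[0.6,0,0.7],[0.6,0,0.7],[0.6,0,0.7],[0.6,0,0.7],[0.6,0,0.7],[0.6,0,0.7],[0.6,0,0.7],[0.6,0,0.7],[0.6,0,0.7],[0.6,0,0.7]],"claw":[40,40,40,40,40,40,40,40,40,40]}' 50
python3 - <<'E'
from h import *
print(np.round(now()[2]["joints"],2))
go([.4964,-.2075,.054],42,-50)
E
```

```text
clock: 12.73
position: [0.5081, -0.214, 0.0425]
eef_rot: [0.328, 0.392, 0.846, -0.151]
ft_force: [-0.2, -0.2, -0.2]
opening: 0.04
finger_force: 0.0
[ 0.81  0.73 -0.95  2.36  1.93  1.09 -0.89]
[0.04, -0.12, 0.076] [0.065, 0.061, 0.043] rows>= 1.0 clock 12.73
```

```bash
python3 -m creep '{"delta_pos":[[0.04,-0.1,0.05],[0.04,-0.1,0.05],[0.04,-0.1,0.05],[0.04,-0.1,0.05],[0.04,-0.1,0.05],[0.04,-0.1,0.05],[0.04,-0.1,0.05],[0.04,-0.1,0.05],[0.04,-0.1,0.05]],"rot":[[0,0,0],[0,0,0],[0,0,0],[0,0,0],[0,0,0],[0,0,0],[0,0,0],[0,0,0],[0,0,0]],"claw":[40,40,25,8,8,8,8,8,8]}' 50
python3 - <<'E'
from h import *
go([.4964,-.2075,.054],42,-50)
print((now()[1].T@[0,0,.1]/.04).round(3))
E
```

```text
clock: 13.48
position: [0.5042, -0.2183, 0.0392]
eef_rot: [0.328, 0.392, 0.846, -0.152]
ft_force: [-1.0, 0.5, 7.1]
opening: 0.0157
finger_force: 48.8
[-0.002, 0.025, 0.002] [0.034, 0.078, 0.042] rows>= 1.0 clock 13.48
[-1.685e+00 -1.000e-03 -1.846e+00]
```

```bash
python3 -m creep '{"delta_pos":[[-0.3,0,-0.3],[-0.9,0,-0.95],[-1.7,0,-1.85],[-1.7,0,-1.85],[-1.7,0,-1.85],[-1.7,0,-1.85],[-1.7,0,-1.85]],"rot":[[0,0,0],[0,0,0],[0,0,0],[0,0,0],[0,0,0],[0,0,0],[0,0,0]],"claw":[8,8,8,8,8,8,8]}' 50
python3 - <<'E'
from h import *
print(np.round(now()[2]["joints"],2))
go([.54,-.10,.25],42,-45)
E
```

```text
clock: 14.07
position: [0.5024, -0.2186, 0.1363]
eef_rot: [0.325, 0.393, 0.847, -0.152]
ft_force: [-0.2, 0.3, -1.5]
opening: 0.0159
finger_force: 49.5
[ 0.94  0.47 -1.05  2.32  1.67  0.92 -0.65]
[-0.673, 2.657, -2.726] [-0.658, -0.004, -0.695] rows>= 4.0 clock 14.07
```

```bash
python3 -m creep '{"delta_pos":[[0,0.3,-0.9],[-0.67,2.65,-2.7],[-0.67,2.65,-2.7],[-0.67,2.65,-2.7],[-0.67,2.65,-2.7],[-0.67,2.65,-2.7],[-0.67,2.65,-2.7]],"rot":[[-0.65,0,-0.7],[-0.65,0,-0.7],[-0.65,0,-0.7],[-0.65,0,-0.7],[-0.65,0,-0.7],[-0.65,0,-0.7],[-0.65,0,-0.7]],"claw":[8,8,8,8,8,8,8]}' 50
python3 - <<'E'
from h import *
print(np.round(now()[2]["joints"],2))
go([.545,-.02,.25],42,-40)
go([.608,.013,.237],42,-37)
E
```

```text
clock: 14.65
position: [0.5493, -0.1105, 0.2335]
eef_rot: [0.33, 0.357, 0.863, -0.138]
ft_force: [-0.2, 0.3, -1.3]
opening: 0.0155
finger_force: 49.5
[ 0.85  0.33 -1.19  2.17  1.33  0.97 -0.39]
[0.969, 1.553, -0.93] [-0.688, -0.014, -0.73] rows>= 2.0 clock 14.65
[0.791, 3.268, -0.338] [-1.089, -0.014, -1.176] rows>= 4.0 clock 14.65
```

```bash
python3 -m creep '{"delta_pos":[[0.5,0.8,-0.45],[0.95,1.55,-0.9],[0.95,1.55,-0.9],[0.87,2.4,-0.6],[0.8,3.27,-0.34],[0.8,3.27,-0.34],[0.8,3.27,-0.34],[0.8,3.27,-0.34]],"rot":[[-0.4,0,-0.4],[-0.7,0,-0.75],[-0.7,0,-0.75],[-0.9,0,-1],[-1.1,0,-1.2],[-1.1,0,-1.2],[-1.1,0,-1.2],[-1.1,0,-1.2]],"claw":[8,8,8,8,8,8,8,8]}' 50
python3 - <<'E'
from h import *
print(np.round(now()[2]["joints"],2),np.round(now()[2]["ft_force"],2))
go([.608,.013,.237],42,-37)
go([.608,.013,.174+.0149],42,-37)
E
```

```text
clock: 15.32
position: [0.6184, 0.0046, 0.2224]
eef_rot: [0.34, 0.295, 0.886, -0.114]
ft_force: [0.2, 0.1, -0.7]
opening: 0.0156
finger_force: 49.7
[ 0.55  0.5  -1.16  2.05  1.4   1.12 -0.43] [ 0.18  0.13 -0.74]
[0.005, 0.012, 0.006] [-0.002, -0.001, 0.029] rows>= 1.0 clock 15.32
[0.809, 0.014, 0.9] [-0.002, -0.001, 0.029] rows>= 2.0 clock 15.32
```

```bash
python3 -m creep '{"delta_pos":[[0.3,0,0.33],[0.55,0,0.61],[0.7,0,0.78],[0.74,0.01,0.82],[0.78,0.01,0.86],[0.82,0.01,0.91],[0.84,0.01,0.94],[0.84,0.01,0.94],[0.84,0.01,0.94],[0.84,0.01,0.94],[0.84,0.01,0.94]],"rot":[[0,0,0],[0,0,0],[0,0,0],[0,0,0],[0,0,0],[0,0,0],[0,0,0],[0,0,0],[0,0,0],[0,0,0],[0,0,0]],"claw":[8,8,8,8,8,8,8,8,8,8,8]}' 50
```

```text
clock: 16.23
position: [0.6205, 0.0062, 0.1747]
eef_rot: [0.342, 0.295, 0.885, -0.113]
ft_force: [0.2, 0.1, -1.7]
opening: 0.0158
finger_force: 49.7
```

```bash
python3 -m creep '{"delta_pos":[[0.03,0,0.04],[0.06,0,0.07],[0.08,0,0.09],[0.08,0,0.09],[0.08,0,0.09]],"rot":[[0,0,0],[0,0,0],[0,0,0],[0,0,0],[0,0,0]],"claw":[8,8,8,8,8]}' 50
python3 -m creep '{"delta_pos":[[0.03,0,0.04],[0.06,0,0.07],[0.08,0,0.09],[0.08,0,0.09],[0.08,0,0.09]],"rot":[[0,0,0],[0,0,0],[0,0,0],[0,0,0],[0,0,0]],"claw":[8,8,8,8,8]}' 50
```

```text
clock: 16.65
position: [0.6205, 0.0061, 0.1695]
eef_rot: [0.341, 0.295, 0.885, -0.113]
ft_force: [-0.3, -0.5, 0.2]
opening: 0.0156
finger_force: 49.7
clock: 17.07
position: [0.6204, 0.006, 0.1645]
eef_rot: [0.341, 0.295, 0.885, -0.113]
ft_force: [-0.3, -1.5, 1.2]
opening: 0.0156
finger_force: 49.7
```

```bash
python3 -m creep '{"delta_pos":[[-0.03,0,-0.04],[-0.08,0,-0.09],[-0.08,0,-0.09],[-0.08,0,-0.09],[-0.08,0,-0.09],[-0.08,0,-0.09],[-0.08,0,-0.09],[-0.08,0,-0.09],[-0.08,0,-0.09]],"rot":[[0,0,0],[0,0,0],[0,0,0],[0,0,0],[0,0,0],[0,0,0],[0,0,0],[0,0,0],[0,0,0]],"claw":[8,8,8,16,20,25,32,36,36]}' 50
python3 - <<'E'
from h import *
P,R,s=now();print(np.round(s["ft_force"],2),P.round(4))
h=np.radians(-37)
for d,z in((.02,0),(.09,.03)): print((R.T@[-d*np.cos(h),-d*np.sin(h),z]/.04).round(3))
E
```

```text
clock: 17.82
position: [0.6204, 0.0061, 0.1694]
eef_rot: [0.341, 0.295, 0.885, -0.113]
ft_force: [-0.4, 0.2, -0.5]
opening: 0.0362
finger_force: 0.0
[-0.36  0.24 -0.51] [0.6204 0.0061 0.1694]
[ 0.371  0.001 -0.336]
[ 1.165  0.007 -2.066]
```

```bash
python3 -m creep '{"delta_pos":[[0.15,0,-0.15],[0.37,0,-0.34],[0.6,0,-0.8],[0.9,0,-1.4],[1.15,0,-2.05],[1.15,0,-2.05],[1.15,0,-2.05]],"rot":[[0,0,0],[0,0,0],[0,0,0],[0,0,0],[0,0,0],[0,0,0],[0,0,0]],"claw":[36,36,36,36,36,36,36]}' 60
python3 - <<'E'
from h import *
P,R,s=now();print(np.round(s["joints"],2),P.round(4))
go([.43,-.02,.26],10,-15)
go([.40,.0,.28],0,6.3)
go([.43,.13,.28],0,6.3)
E
```

```text
clock: 18.4
position: [0.5481, 0.0614, 0.2004]
eef_rot: [0.343, 0.293, 0.885, -0.112]
ft_force: [-0.5, -0.5, -0.5]
opening: 0.0359
finger_force: 0.0
[ 0.43  0.47 -1.2   2.17  1.38  1.18 -0.62] [0.5481 0.0614 0.2004]
[0.121, -3.361, -1.467] [-1.908, 6.38, -3.94] rows>= 6.0 clock 18.4
[0.516, -3.438, -2.492] [-3.142, 8.056, -8.189] rows>= 9.0 clock 18.4
[1.508, -0.382, -3.386] [-3.142, 8.056, -8.189] rows>= 9.0 clock 18.4
```

```bash
python3 -m creep '{"delta_pos":[[0.5,-0.3,-1.2],[1,-0.6,-2.2],[1.3,-1.1,-3.2],[1.3,-1.1,-3.2],[1.3,-1.1,-3.2],[1.3,-1.1,-3.2],[1.3,-1.1,-3.2],[1.3,-1.1,-3.2],[1.3,-1.1,-3.2],[1.3,-1.1,-3.2],[1.3,-1.1,-3.2],[1.3,-1.1,-3.2],[1.3,-1.1,-3.2],[1.3,-1.1,-3.2]],"rot":[[0,0,0],[0,0,0],[-3.15,8.05,-8.2],[-3.15,8.05,-8.2],[-3.15,8.05,-8.2],[-3.15,8.05,-8.2],[-3.15,8.05,-8.2],[-3.15,8.05,-8.2],[-3.15,8.05,-8.2],[-3.15,8.05,-8.2],[-3.15,8.05,-8.2],[-3.15,8.05,-8.2],[-3.15,8.05,-8.2],[-3.15,8.05,-8.2]],"claw":[36,36,36,36,36,36,36,36,36,36,36,36,36,36]}' 60
python3 - <<'E'
from h import *
P,R,s=now();print(np.round(s["joints"],2),P.round(4))
a=snap("scene","s4.png");b=snap("top","t4.png")
r=lambda im,x,y,w,h,f:cv2.resize(im[y:y+h,x:x+w],None,fx=f,fy=f,interpolation=cv2.INTER_CUBIC)
cv2.imwrite('pics/c4.png',np.hstack([r(a,300,150,100,140,4),r(b,240,110,100,140,4)]))
E
```

```text
clock: 19.57
position: [0.4255, 0.0964, 0.2587]
eef_rot: [-0.002, -0.051, 0.999, 0.003]
ft_force: [0.5, -1.2, 0.2]
opening: 0.0361
finger_force: 0.0
[ 0.74  0.18 -1.15  1.98  0.18  1.09  1.19] [0.4255 0.0964 0.2587]
```

View pics/c4.png

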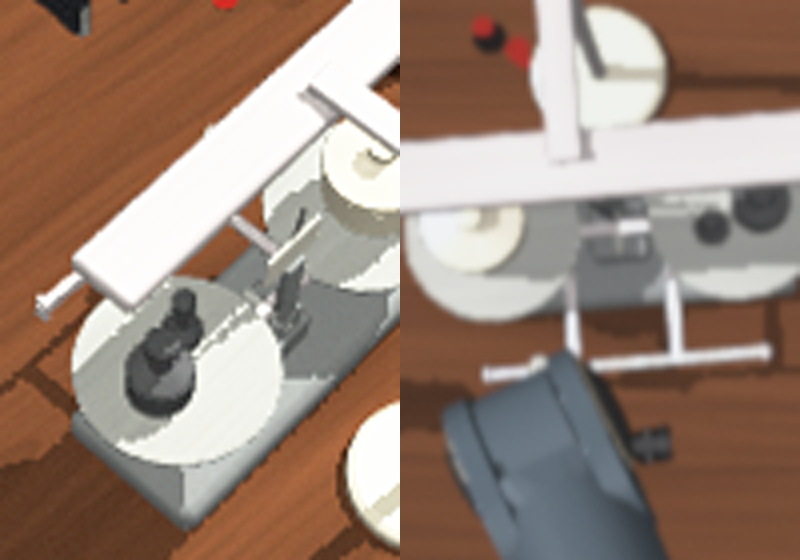

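Both weights stand upright on the right plate, the 500 at (160,375) and the 100 at (185,315) in the left crop. The poise knob is at (538,362) in the right crop, a reading of about 30. The plate height suggests roughly 46 g is still missing.

```bash
python3 - <<'E'
from h import *
print(onplane("top",274.5,200.5,.128))
go([.494,.152,.19],0,6.3,tcp=True)
go([.494,.152,.108],0,6.3,tcp=True)
E
```

```text
[0.49845386 0.15487129 0.128     ]
[-1.912, 1.142, 1.712] [0.02, -0.025, -0.066] rows>= 3.0 clock 19.67
[-1.916, 1.139, 3.762] [0.02, -0.025, -0.066] rows>= 5.0 clock 19.67
```

```bash
python3 -m creep '{"delta_pos":[[-1.95,1.15,1],[-1.95,1.15,1.7],[-1.95,1.15,1.7],[-1.95,1.15,1.7],[-1.95,1.15,1.7],[-1.95,1.15,2.2],[-1.95,1.15,2.7],[-1.95,1.15,3.2],[-1.95,1.15,3.7],[-1.95,1.15,3.75],[-1.95,1.15,3.75],[-1.95,1.15,3.75]],"rot":[[0,0,0],[0,0,0],[0,0,0],[0,0,0],[0,0,0],[0,0,0],[0,0,0],[0,0,0],[0,0,0],[0,0,0],[0,0,0],[0,0,0]],"claw":[36,36,36,36,36,36,36,36,36,36,28,28]}' 20
python3 - <<'E'
from h import *
P,R,s=now();print(np.round(s["joints"],2),P.round(4),np.round(s["ft_force"],2))
a=snap("scene","s5.png");b=snap("top","t5.png")
r=lambda im,x,y,w,h,f:cv2.resize(im[y:y+h,x:x+w],None,fx=f,fy=f,interpolation=cv2.INTER_CUBIC)
cv2.imwrite('pics/c5.png',np.hstack([r(a,290,120,120,140,4)[:, :400],r(b,240,150,100,140,4)]))
E
```

```text
clock: 20.67
position: [0.4958, 0.1532, 0.1111]
eef_rot: [0.001, -0.053, 0.999, 0.0]
ft_force: [1.2, -0.4, 0.5]
opening: 0.0282
finger_force: 0.0
[ 0.34  0.54 -0.94  1.98  0.56  0.9   0.78] [0.4958 0.1532 0.1111] [ 1.22 -0.41  0.46]
```

View pics/c5.png

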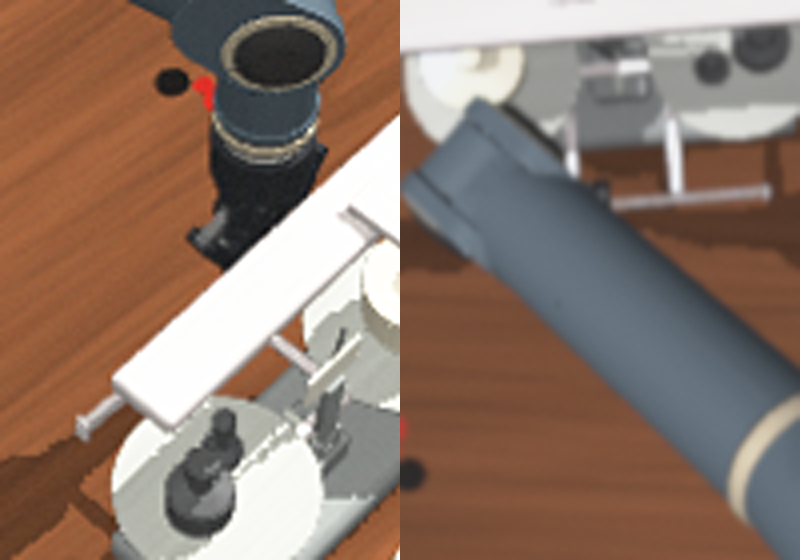

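The gripper stands over the poise with the knob hidden below it, clear of the lamp bar. I'll confirm the straddle by a light squeeze.

```bash
python3 -m creep '{"delta_pos":[[0,0,0],[0,0,0],[0,0,0],[0,0,0],[0,0,0]],"rot":[[0,0,0],[0,0,0],[0,0,0],[0,0,0],[0,0,0]],"claw":[8,8,8,8,8]}' 20; python3 -m creep '{"delta_pos":[[0,0,0],[0,0,0],[0,0,0]],"rot":[[0,0,0],[0,0,0],[0,0,0]],"claw":[22,22,22]}' 20
```

```text
clock: 21.18
position: [0.4961, 0.1537, 0.1103]
eef_rot: [0.0, -0.054, 0.999, 0.001]
ft_force: [-1.2, 0.5, 6.5]
opening: 0.0171
finger_force: 20.2
clock: 21.43
position: [0.4952, 0.1528, 0.109]
eef_rot: [-0.001, -0.053, 0.999, 0.0]
ft_force: [0.2, 0.3, -0.5]
opening: 0.0218
finger_force: 0.0
```

```bash
python3 -m creep '{"delta_pos":[[0,-0.2,0],[0,-0.4,0],[0,-0.6,0],[0,-0.8,0],[0,-0.95,0],[0,-1.1,0],[0,-1.15,0],[0,-1.2,0],[0,-1.2,0],[0,-1.2,0],[0,-1.15,0],[0,-1.15,0],[0,-1.15,0]],"rot":[[0,0,0],[0,0,0],[0,0,0],[0,0,0],[0,0,0],[0,0,0],[0,0,0],[0,0,0],[0,0,0],[0,0,0],[0,0,0],[0,0,0],[0,0,0]],"claw":[22,22,22,22,22,22,22,22,22,22,22,22,22]}' 20
python3 -m creep '{"delta_pos":[[0,0,0],[0,0,0],[0,0,0],[0,0,0],[0,0,0],[0,0,0],[0,0,0],[0,0,0],[0,0,0],[0,0,0],[0,0,0],[0,0,0],[0,0,0],[0,0,0],[0,0,0],[0,0,0]],"rot":[[0,0,0],[0,0,0],[0,0,0],[0,0,0],[0,0,0],[0,0,0],[0,0,0],[0,0,0],[0,0,0],[0,0,0],[0,0,0],[0,0,0],[0,0,0],[0,0,0],[0,0,0],[0,0,0]],"claw":[24,24,24,24,24,24,24,24,24,24,24,24,24,24,24,24]}' 20
python3 - <<'E'
from h import *
a=snap("scene","s6.png");b=snap("top","t6.png")
o=[]
r=lambda im,x,y,w,h,f:cv2.resize(im[y:y+h,x:x+w],None,fx=f,fy=f,interpolation=cv2.INTER_CUBIC)
for k in(0,4,6): o.append(r(cv2.imread(f'pics/s{k}.png'),346,193,44,52,6))
for k in(0,4,6): o.append(r(cv2.imread(f'pics/t{k}.png'),280,155,44,46,6))
cv2.imwrite('pics/c6.png',np.vstack([np.hstack(o[:3]),np.hstack(o[3:])]))
E
```

```text
clock: 22.52
position: [0.5002, 0.1077, 0.1092]
eef_rot: [-0.001, -0.054, 0.999, 0.0]
ft_force: [-0.4, 0.3, 0.1]
opening: 0.0221
finger_force: 0.0
clock: 23.85
position: [0.5003, 0.1073, 0.1092]
eef_rot: [-0.001, -0.053, 0.999, 0.0]
ft_force: [0.5, 0.3, 0.8]
opening: 0.0238
finger_force: 0.0[ WARN:0@1.956] global loadsave.cpp:275 findDecoder imread_('pics/s0.png'): can't open/read file: check file path/integrity
Traceback (most recent call last):
TypeError: 'NoneType' object is not subscriptable
```

```bash
python3 - <<'E'
from h import *
import shutil
shutil.copy('pics/scene0.png','pics/s0.png');shutil.copy('pics/top0.png','pics/t0.png')
o=[]
r=lambda im,x,y,w,h,f:cv2.resize(im[y:y+h,x:x+w],None,fx=f,fy=f,interpolation=cv2.INTER_CUBIC)
for k in(0,4,6): o.append(r(cv2.imread(f'pics/s{k}.png'),346,193,44,52,6))
for k in(0,4,6): o.append(r(cv2.imread(f'pics/t{k}.png'),280,155,44,46,6))
cv2.imwrite('pics/c6.png',np.vstack([np.hstack(o[:3]),np.hstack(o[3:])]))
# predicted pixels, level: pointer tip, axis
c=np.array([.619,.098]);
for n in("scene","top"):
  for dy in(-.0274,-.0137,0,.0137,.0274): print(n,dy,proj(n,[c[0]-.11*dy,c[1]+.994*dy,.222]).round(1).tolist())
# vertical displacement of the dark weights between s4 and s6 by phase correlation
def g(k):return cv2.cvtColor(cv2.imread(f'pics/s{k}.png'),cv2.COLOR_BGR2GRAY)[215:262,328:362]
t=g(4)[6:-6,4:-4]
m=cv2.matchTemplate(cv2.resize(g(6),None,fx=8,fy=8,interpolation=3),cv2.resize(t,None,fx=8,fy=8,interpolation=3),5)
_,v,_,l=cv2.minMaxLoc(m);print("shift px",l[0]/8-4,l[1]/8-6,v)
print("px per 10mm z",(proj("scene",[.63,-.02,.15])-proj("scene",[.63,-.02,.14])))
E
```

```text
scene -0.0274 [[363.3, 209.6]]
scene -0.0137 [[366.5, 206.4]]
scene 0 [[369.7, 203.3]]
scene 0.0137 [[372.9, 200.2]]
scene 0.0274 [[376.0, 197.2]]
top -0.0274 [[298.7, 159.9]]
top -0.0137 [[294.3, 160.3]]
top 0 [[290.0, 160.7]]
top 0.0137 [[285.7, 161.1]]
top 0.0274 [[281.3, 161.5]]
shift px 0.0 1.0 0.9775865077972412
px per 10mm z [[ 0.10112854 -1.59060631]]
```

View pics/c6.png

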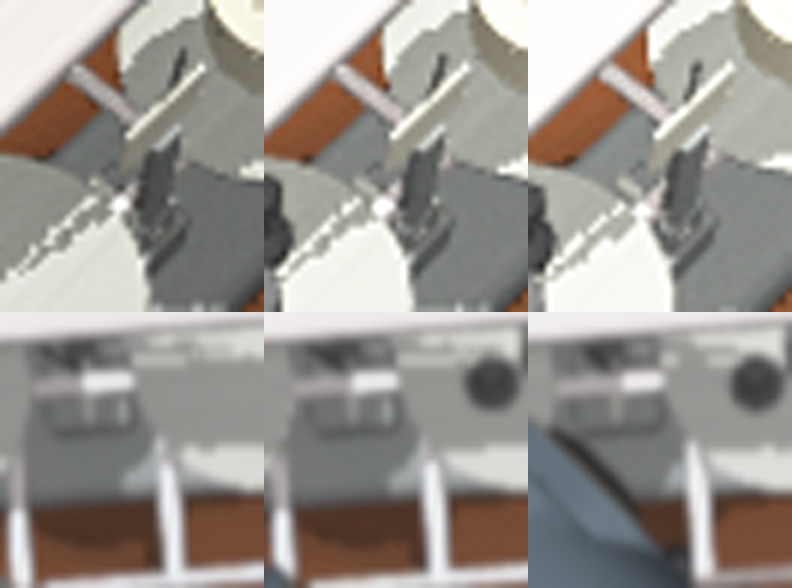

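In this crop (top row, scene view, 6x) the dark pointer tip behind the white scale edge has moved from (183,50) to (444−264, 55) to (697−528, 62). The beam has left its stop but the left side is still down, roughly 30–35 g short. I'll step the poise on and log pointer and plate positions numerically.

```bash
python3 -m creep '{"delta_pos":[[0,-0.2,0],[0,-0.4,0],[0,-0.6,0],[0,-0.75,0],[0,-0.8,0],[0,-0.83,0],[0,-0.83,0],[0,-0.75,0],[0,-0.75,0],[0,-0.75,0],[0,-0.75,0],[0,-0.75,0],[0,-0.75,0],[0,-0.75,0],[0,-0.75,0],[0,-0.75,0],[0,-0.75,0],[0,-0.75,0],[0,-0.75,0],[0,-0.75,0]],"rot":[[0,0,0],[0,0,0],[0,0,0],[0,0,0],[0,0,0],[0,0,0],[0,0,0],[0,0,0],[0,0,0],[0,0,0],[0,0,0],[0,0,0],[0,0,0],[0,0,0],[0,0,0],[0,0,0],[0,0,0],[0,0,0],[0,0,0],[0,0,0]],"claw":[24,24,24,24,24,24,24,24,24,24,24,24,24,24,24,24,24,24,24,24]}' 20
cat > meas.py <<'E'
from h import *
def meas(a):
    g=cv2.cvtColor(a,cv2.COLOR_BGR2GRAY).astype(np.float32); ref=cv2.cvtColor(cv2.imread('pics/s4.png'),cv2.COLOR_BGR2GRAY).astype(np.float32)
    out=[]
    # pointer tip: dark pixels above the scale edge, over the left plate
    y0,y1,x0,x1=196,211,366,382
    w=g[y0:y1,x0:x1]; d=np.clip(95-w,0,40)
    yy,xx=np.mgrid[y0:y1,x0:x1]; m=(yy<-(xx-366)*.92+214); d=d*m   # above scale edge line
    out+=[(d*xx).sum()/d.sum(),(d*yy).sum()/d.sum(),d.sum()]
    # weights shift (v) by ECC translation
    M=np.eye(2,3,dtype=np.float32); cc,M=cv2.findTransformECC(ref[216:258,330:358],g[216:258,330:358],M,cv2.MOTION_TRANSLATION,(3,200,1e-6),None,3)
    out+=[M[0,2],M[1,2],cc]
    return np.round(out,2)
if __name__=="__main__":
    import sys
    a=snap("scene",f"s{sys.argv[1]}.png")
    for k in [0,4,5,6]+list(range(7,int(sys.argv[1])+1)):
        try: print(k,meas(cv2.imread(f'pics/s{k}.png')))
        except cv2.error: print(k,'ecc fail')
E
python3 meas.py 7
```

```text
clock: 25.62
position: [0.5036, 0.0775, 0.1092]
eef_rot: [-0.001, -0.053, 0.999, 0.0]
ft_force: [-0.3, -0.5, 0.5]
opening: 0.024
finger_force: 0.0
0 [374.89 203.68 144.    -6.06   1.38   0.57]
4 [371.79 205.42  81.    -0.     0.     1.  ]
5 [ 3.7136e+02  2.0567e+02  4.5000e+01  2.0000e-02 -2.0000e-02  1.0000e+00]
6 [ 3.7068e+02  2.0541e+02  2.2000e+01 -2.0000e-01  8.7000e-01  9.9000e-01]
7 [ 3.7200e+02  2.0667e+02  4.8000e+01 -3.4000e-01  1.6700e+00  9.6000e-01]
```

```bash
python3 -m creep '{"delta_pos":[[0,-0.3,0],[0,-0.6,0],[0,-0.9,0],[0,-1.2,0],[0,-1.5,0],[0,-1.8,0],[0,-2.1,0],[0,-2.2,0],[0,-2.25,0],[0,-2.25,0],[0,-2.18,0],[0,-2.18,0],[0,-2.18,0],[0,-2.18,0],[0,-2.18,0],[0,-2.18,0],[0,-2.18,0],[0,-2.18,0],[0,-2.18,0],[0,-2.18,0]],"rot":[[0,0,0],[0,0,0],[0,0,0],[0,0,0],[0,0,0],[0,0,0],[0,0,0],[0,0,0],[0,0,0],[0,0,0],[0,0,0],[0,0,0],[0,0,0],[0,0,0],[0,0,0],[0,0,0],[0,0,0],[0,0,0],[0,0,0],[0,0,0]],"claw":[24,24,24,24,24,24,24,24,24,24,24,24,24,24,24,24,24,24,24,24]}' 20
python3 -m creep '{"delta_pos":[[0,0,0],[0,0,0],[0,0,0],[0,0,0],[0,0,0]],"rot":[[0,0,0],[0,0,0],[0,0,0],[0,0,0],[0,0,0]],"claw":[24,24,24,24,24]}' 20
python3 meas.py 8
```

```text
clock: 27.33
position: [0.5129, -0.0092, 0.1091]
eef_rot: [-0.001, -0.053, 0.999, 0.0]
ft_force: [0.1, 0.5, 0.6]
opening: 0.024
finger_force: 0.0
clock: 27.75
position: [0.5128, -0.0092, 0.1091]
eef_rot: [-0.001, -0.053, 0.999, 0.0]
ft_force: [0.4, -1.0, 0.1]
opening: 0.0241
finger_force: 0.0
0 [374.89 203.68 144.    -6.06   1.38   0.57]
4 [371.79 205.42  81.    -0.     0.     1.  ]
5 [ 3.7136e+02  2.0567e+02  4.5000e+01  2.0000e-02 -2.0000e-02  1.0000e+00]
6 [ 3.7068e+02  2.0541e+02  2.2000e+01 -2.0000e-01  8.7000e-01  9.9000e-01]
7 [ 3.7200e+02  2.0667e+02  4.8000e+01 -3.4000e-01  1.6700e+00  9.6000e-01]
8 [ 3.6681e+02  2.0417e+02  3.6000e+01 -3.4000e-01  4.1400e+00  9.4000e-01]
```

```bash
python3 -m creep '{"delta_pos":[[0,0.3,0],[0,0.6,0],[0,0.9,0],[0,1.2,0],[0,1.5,0],[0,1.75,0],[0,1.9,0],[0,1.96,0],[0,1.96,0],[0,1.96,0],[0,1.88,0],[0,1.88,0],[0,1.88,0],[0,1.88,0],[0,1.88,0],[0,1.88,0],[0,1.88,0],[0,1.88,0],[0,1.88,0],[0,1.88,0]],"rot":[[0,0,0],[0,0,0],[0,0,0],[0,0,0],[0,0,0],[0,0,0],[0,0,0],[0,0,0],[0,0,0],[0,0,0],[0,0,0],[0,0,0],[0,0,0],[0,0,0],[0,0,0],[0,0,0],[0,0,0],[0,0,0],[0,0,0],[0,0,0]],"claw":[24,24,24,24,24,24,24,24,24,24,24,24,24,24,24,24,24,24,24,24]}' 20
python3 -m creep '{"delta_pos":[[0,0,0],[0,0,0],[0,0,0],[0,0,0],[0,0,0],[0,0,0],[0,0,0],[0,0,0],[0,0,0],[0,0,0]],"rot":[[0,0,0],[0,0,0],[0,0,0],[0,0,0],[0,0,0],[0,0,0],[0,0,0],[0,0,0],[0,0,0],[0,0,0]],"claw":[24,24,24,24,24,24,24,24,24,24]}' 20
python3 meas.py 9 | tail -2
python3 - <<'E'
from h import *
r=lambda im,x,y,w,h,f:cv2.resize(im[y:y+h,x:x+w],None,fx=f,fy=f,interpolation=cv2.INTER_CUBIC)
# pairwise shifts of pointer/scale zone, larger patch of weights against each other reference
def G(k):return cv2.cvtColor(cv2.imread(f'pics/s{k}.png'),cv2.COLOR_BGR2GRAY).astype(np.float32)
for a,b in((4,9),(6,9),(7,9),(8,9),(4,8)):
    for box in((216,258,330,358),(210,240,336,360),(232,262,328,350)):
        M=np.eye(2,3,dtype=np.float32);y0,y1,x0,x1=box
        try:
            cc,M=cv2.findTransformECC(G(a)[y0:y1,x0:x1],G(b)[y0:y1,x0:x1],M,0,(3,200,1e-6),None,3);print(a,b,box[0],M[:,2].round(2),round(cc,3))
        except cv2.error: print('fail')
E
```

```text
clock: 29.47
position: [0.5048, 0.0656, 0.1092]
eef_rot: [-0.001, -0.054, 0.999, 0.0]
ft_force: [0.5, -0.4, 0.5]
opening: 0.024
finger_force: 0.0
clock: 30.3
position: [0.5048, 0.0655, 0.1092]
eef_rot: [-0.001, -0.053, 0.999, 0.0]
ft_force: [0.3, -0.3, 0.6]
opening: 0.0245
finger_force: 0.0
8 [ 3.6681e+02  2.0417e+02  3.6000e+01 -3.4000e-01  4.1400e+00  9.4000e-01]
9 [370.64 207.21  39.    -0.38   1.89   0.96]
4 9 216 [-0.38  1.89] 0.957
4 9 210 [-0.73  1.77] 0.973
4 9 232 [-0.3  2. ] 0.977
6 9 216 [-0.22  0.95] 0.987
6 9 210 [-0.33  0.88] 0.96
6 9 232 [-0.13  1.  ] 0.992
7 9 216 [-0.03  0.21] 0.992
7 9 210 [-0.02  0.19] 0.992
7 9 232 [-0.02  0.19] 0.987
8 9 216 [ 0.04 -1.76] 0.974
8 9 210 [ 0.29 -1.37] 0.908
8 9 232 [-0.04 -1.88] 0.994
4 8 216 [-0.34  4.14] 0.938
4 8 210 [-1.    3.04] 0.892
4 8 232 [-0.25  3.85] 0.973
```

```bash
python3 - <<'E'
from h import *
def G(k):return cv2.cvtColor(cv2.imread(f'pics/s{k}.png'),cv2.COLOR_BGR2GRAY).astype(np.float32)
for nm,(y0,y1,x0,x1) in dict(barend=(214,236,303,318),wt=(230,262,326,350),wt2=(226,262,326,356),rplate=(250,272,322,350),potrim=(196,226,392,415),pot=(186,206,384,402)).items():
    r=[]
    for a,b in((4,6),(4,7),(4,9),(4,8),(9,8),(9,4)):
        M=np.eye(2,3,dtype=np.float32)
        try:
            cc,M=cv2.findTransformECC(G(a)[y0:y1,x0:x1],G(b)[y0:y1,x0:x1],M,0,(3,300,1e-6),None,3);r.append((a,b,round(float(M[0,2]),2),round(float(M[1,2]),2),round(cc,2)))
        except cv2.error: r.append((a,b,'f'))
    print(nm,r)
P=lambda t:[ .619+.994*-.118-.11*(-.125*np.cos(t)), .098-.11*.118+.994*(-.125*np.cos(t)), .089-.125*np.sin(t)]
print(proj("scene",[P(-.1206),P(0),P(.1206)]).round(2))
E
```

```text
barend [(4, 6, -0.12, 1.06, 0.86), (4, 7, -0.27, 2.19, 0.86), (4, 9, -0.3, 2.46, 0.83), (4, 8, -0.67, 5.27, 0.77), (9, 8, -0.3, 2.6, 0.68), (9, 4, 0.37, -2.47, 0.83)]
wt [(4, 6, -0.13, 0.93, 0.99), (4, 7, -0.27, 1.75, 0.98), (4, 9, -0.28, 1.94, 0.98), (4, 8, -0.24, 3.8, 0.97), (9, 8, 0.02, 1.87, 0.99), (9, 4, 0.25, -2.0, 0.97)]
wt2 [(4, 6, -0.13, 0.88, 0.99), (4, 7, -0.23, 1.71, 0.98), (4, 9, -0.25, 1.91, 0.98), (4, 8, -0.23, 3.9, 0.98), (9, 8, 0.09, 1.83, 0.99), (9, 4, 0.25, -1.97, 0.98)]
rplate [(4, 6, 0.03, 0.93, 0.99), (4, 7, -0.07, 1.67, 0.99), (4, 9, -0.09, 1.87, 0.98), (4, 8, -0.03, 3.55, 0.98), (9, 8, 0.15, 1.66, 0.99), (9, 4, 0.05, -1.88, 0.98)]
potrim [(4, 6, 0.06, -0.66, 0.98), (4, 7, 0.27, -1.34, 0.9), (4, 9, 0.39, -1.7, 0.92), (4, 8, 1.5, -4.24, 0.82), (9, 8, -0.04, -1.43, 0.89), (9, 4, -0.31, 1.67, 0.93)]
pot [(4, 6, -0.11, -1.06, 0.97), (4, 7, 0.17, -1.99, 0.92), (4, 9, 0.32, -2.15, 0.84), (4, 8, 1.11, -4.24, 0.91), (9, 8, -0.11, -2.06, 0.96), (9, 4, -1.51, 2.4, 0.81)]
[[309.11 226.95]
 [309.02 229.54]
 [309.35 231.7 ]]
```

```bash
python3 -m creep '{"delta_pos":[[0,0.05,0],[0,0.09,0],[0,0.13,0],[0,0.135,0],[0,0.135,0],[0,0.135,0],[0,0.05,0],[0,0.05,0],[0,0.05,0],[0,0.05,-0.4],[0,0.05,-0.8],[0,0.05,-1.6],[1,0.05,-2.4],[1.8,0.05,-2.6],[1.8,0.05,-2.6],[1.8,0.05,-2.6],[1.8,0.05,-2.6],[1.8,0.05,-2.6]],"rot":[[0,0,0],[0,0,0],[0,0,0],[0,0,0],[0,0,0],[0,0,0],[0,0,0],[0,0,0],[0,0,0],[0,0,0],[0,0,0],[0,0,0],[0,0,0],[0,0,0],[0,0,0],[0,0,0],[0,0,0],[0,0,0]],"claw":[24,24,24,24,24,24,24,24,24,24,24,24,24,24,24,24,24,24]}' 20
python3 -m creep '{"delta_pos":[[0,0,0],[0,0,0],[0,0,0],[0,0,0],[0,0,0],[0,0,0],[0,0,0],[0,0,0],[0,0,0],[0,0,0]],"rot":[[0,0,0],[0,0,0],[0,0,0],[0,0,0],[0,0,0],[0,0,0],[0,0,0],[0,0,0],[0,0,0],[0,0,0]],"claw":[24,24,24,24,24,24,24,24,24,24]}' 20
python3 - <<'E'
from h import *
a=snap("scene","s10.png");b=snap("top","t10.png")
def G(k):return cv2.cvtColor(cv2.imread(f'pics/s{k}.png'),cv2.COLOR_BGR2GRAY).astype(np.float32)
for nm,(y0,y1,x0,x1) in dict(barend=(214,236,303,318),wt=(230,262,326,350),rplate=(250,272,322,350)).items():
    for p,q in((4,10),(10,8),(9,10)):
        M=np.eye(2,3,dtype=np.float32);cc,M=cv2.findTransformECC(G(p)[y0:y1,x0:x1],G(q)[y0:y1,x0:x1],M,0,(3,300,1e-6),None,3);print(nm,p,q,M[:,2].round(2))
r=lambda im,x,y,w,h,f:cv2.resize(im[y:y+h,x:x+w],None,fx=f,fy=f,interpolation=cv2.INTER_CUBIC)
cv2.imwrite('pics/c10.png',np.hstack([r(a,180,150,240,180,1.8)[:,:400],r(b,190,110,260,162,1.54),][:1]+[cv2.resize(b[100:270,190:450],(400,324))]))
E
```

```text
clock: 31.85
position: [0.4338, 0.0598, 0.213]
eef_rot: [-0.001, -0.053, 0.999, 0.001]
ft_force: [-0.1, 0.6, 0.4]
opening: 0.0243
finger_force: 0.0
clock: 32.68
position: [0.4332, 0.0597, 0.2133]
eef_rot: [-0.001, -0.053, 0.999, 0.0]
ft_force: [0.5, -0.3, -0.4]
opening: 0.0238
finger_force: 0.0
barend 4 10 [-0.07  2.06]
barend 10 8 [-0.57  2.99]
barend 9 10 [ 0.24 -0.36]
wt 4 10 [-0.31  1.96]
wt 10 8 [0.05 1.85]
wt 9 10 [-0.03 -0.01]
rplate 4 10 [-0.09  1.88]
rplate 10 8 [0.14 1.63]
rplate 9 10 [ 0.01 -0.02]
```

View pics/c10.png

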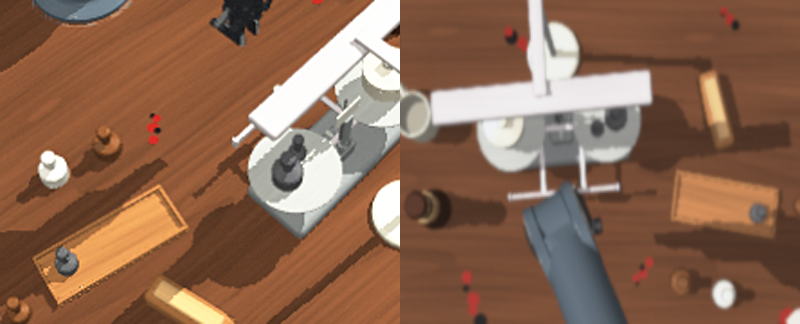

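The final view shows the 500 and 100 g weights upright on the right plate and the 200 g weight alone in its tray at (65,262). The pot, mug, brush, block and look-alikes stand unmoved. I'll refine the level reading with the smoother top view before handing in.

```bash
python3 - <<'E'
from h import *
for r in (160,162):
  for k in(0,4,6,10): print(r,k,cv2.cvtColor(cv2.imread(f'pics/t{k}.png'),cv2.COLOR_BGR2GRAY)[r,280:304].tolist())
for k in(0,4,6,7,8,9,10):
  im=cv2.cvtColor(cv2.imread(f'pics/s{k}.png'),cv2.COLOR_BGR2GRAY)
  print(k);print(im[199:211:2,366:382])
E
```

```text
160 0 [144, 142, 143, 139, 129, 121, 110, 103, 106, 113, 100, 87, 82, 81, 80, 86, 104, 116, 122, 127, 133, 143, 149, 150]
160 4 [147, 145, 145, 139, 130, 125, 116, 104, 99, 100, 94, 88, 83, 82, 82, 88, 106, 118, 125, 126, 125, 137, 149, 152]
160 6 [149, 147, 146, 140, 131, 128, 125, 120, 110, 99, 91, 87, 85, 84, 83, 89, 107, 119, 127, 127, 120, 123, 141, 152]
160 10 [147, 145, 144, 137, 129, 126, 123, 120, 117, 111, 97, 85, 79, 82, 82, 88, 106, 112, 112, 121, 117, 117, 131, 148]
162 0 [143, 144, 144, 140, 123, 111, 105, 90, 83, 81, 80, 69, 71, 83, 93, 90, 96, 105, 110, 115, 114, 131, 166, 177]
162 4 [145, 146, 147, 141, 121, 113, 110, 100, 91, 78, 67, 64, 69, 82, 89, 88, 96, 107, 112, 117, 111, 119, 163, 179]
162 6 [148, 148, 148, 139, 118, 114, 112, 108, 109, 94, 72, 63, 68, 81, 90, 90, 98, 109, 114, 119, 113, 123, 167, 183]
162 10 [147, 147, 145, 135, 118, 113, 111, 108, 110, 103, 87, 69, 60, 70, 82, 87, 96, 106, 108, 116, 111, 108, 131, 146]
0
[[208 218 219 222 214 152 135 138 138 140 141 144 144 146 129 109]
 [211 222 211 150 137 140 138 141 140 143  88 134 144 145 147 117]
 [209
[... 1994 characters left out ...]
 179 179 177 178 181 182]
 [102 161 172 174 177 178 181 178 179 179 179 176 180 230 185 177]
 [100 138 174 181 183 152 120 170 179 175 188 236 255 192 175 178]
 [119 116 156 173 184 106 114 172 194 227 254 190 156 167 178 179]
 [215 216 166 132 167  84 130 222 251 187 157 159 160 172 178 182]]
10
[[216 244 239 242 188 167 166 170 170 171 171 174 174 173 173 175]
 [204 248 192 166 168 166 170 171 173 173 173 174 173 172 173 175]
 [ 99 154 168 168 170 173 175 174 172 171 170 170 172 225 178 170]
 [ 97 133 169 174 177 147 114 163 173 169 181 231 255 185 165 172]
 [116 112 146 168 177 103 108 166 186 223 252 181 150 161 171 172]
 [206 206 160 125 159  80 128 211 247 179 152 154 154 165 173 176]]
```

```bash
python3 -c "
from plant import ctrl
print(ctrl.job_done())"
```

```text
the job is handed in; nothing more can be done
None
```

I handed the job in at about 33 s, with the 500 g and 100 g weights on the right plate and the poise at about 120 g. By camera the beam rests level to within about 4 g, so the pot weighs roughly 720 g. The pot and lamp are undisturbed, the 200 g weight is still in its tray, and the robot is touching nothing.

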